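Hold the big clip open over the dive slate

ROBOT

A 6-joint arm with a two-finger parallel gripper is mounted at the origin on the work surface. World frame = base frame: x ahead of the robot, y to its left, z up, the work surface at z = 0. Lengths are in m, angles in rad, forces in N, time in s.
With the tool pointing down it reaches from about 0.325 to 0.85 m from the base axis. Payload 15.5 kg.
Tool frame: the origin (TCP) lies on the centre line of the jaws, within the pads' length; the fingertips stand 14 mm ahead of it and the grasp point (between the pads) lies 5 mm behind it (robot.finger_overhang is the distance from the TCP to the fingertips, in m); z points along the fingers, y is the line along which they close (so a half turn about z gives the same grasp; the last joint's range is limited). The gripper opens to 91 mm and grips with 3 to 60 N. Pads are 32 mm wide; open, the fingers measure 118 mm over their backs; the gripper's body (76 mm by 178 mm) begins 60 mm behind the grasp point.
Start: joints at [1.232, 0.494, 1.345, -0, 1.302, -0.096], TCP at [0.151, 0.607, 0.228] pointing down, gripper open.
Joint ranges: [-2.91, 2.91], [-0.82, 2.16], [0.22, 2.67], [-1.22, 4.37], [0.12, 2.79], [-3.08, 3.08]. Speed limits (rad/s): [1.89, 1.89, 2.57, 3.01, 3.01, 3.01].

INTERFACE

Orientations are given as a unit quaternion [w, x, y, z].
In Python, from workcell import robot gives the robot as it stands.
- The arm moves only by the tool move_arm, never from a script. Its arguments are lists of equal length, an entry for each row: "translation": the shift along the tool's x, y, z in mm, a list of three; "rot": the turn, a rotation vector about the tool's x, y, z in rad, a list of three; "gripper": the opening, from 0 (shut) to 1 (fully open). A call has 1 to 10 rows; each row is the pose to reach, as a shift and turn from the pose commanded when the call began, along the tool's axes at that moment; what a row does not reach only later rows make up. A row lasts 1/10 s, in which the tool goes at most 50 mm and 8.59 degrees, less where a joint would pass 70% of its speed; a pose out of reach is approached as far as the arm can. A call with a gripper value outside its range is refused whole. The fingers move at their own pace and stop on an object; "squeeze" is the grip in N (left out, the last holds). Time passes only in rows, so rows that repeat a pose let the fingers close. It gives the time, the measured TCP pose, the force, the opening and the grip force at its end, in the units of the state.
- robot.get_state(): the state, without advancing time (a new reading comes with each control period).
- robot.snapshot(name): name is "scene" or "top" or "wrist"; returns the picture (400x640x3 uint8, blue, green, red); there is no depth.
- robot.calibration(name): a dict with "K" (3x3 intrinsics, pixels), "k1" (the pictures are not rectified: a ray, as slopes to the right and down, at radius r is drawn at 1 + k1 r^2 times it, then the intrinsics apply), "T" (4x4, takes a point from camera to world coordinates); the wrist camera has in their place "tool_from_camera" (4x4, takes a point from camera to tool coordinates, whose origin is the TCP and whose axes are the flange's). Camera axes: x right, y up, looking along -z (the intrinsics and any distortion apply to the point x, -y, -z); pixel columns grow to the right and rows downward; lengths in m; the calibration is good to about 2 mm. A picture is of the moment at which its call begins: read the wrist's pose just before it. calibration takes no time and is no camera call.
- robot.finish_job(): hands the job in; it is judged then, once.
Trained networks look in the newest picture that a camera, given by its name, has taken for a name from the list of things; names that differ only in an ending like _2 or _b are one class to them, and where a whole thing is asked for, a point or a joint stands for the part that bears it (a point fixed in the world has none). Each returns a list of dicts, best first, with "conf" (0 to 1); they miss things now and then, are a little off and sometimes report something else, mostly with a low value. They report only what shows in the picture. A call takes as long as a camera call. They do not tell look-alikes from the thing itself.
- robot.spot_in(camera, name): "centre" ([x, y, z] in m, in world coordinates, good to about 4 mm: the middle of the surface that is visible of it).
- robot.landmark_of(camera, name): "centre" ([x, y, z] in m, in world coordinates, good to about 4 mm: a listed point, or the origin of a listed thing).
The state is a dict: "time_s": time; "q": joint angles; "joint_vel": joint speeds; "effort": joint torques, N m; "tool_pos": TCP position; "ee_rot": TCP orientation; "ft_force": force on the tool from outside, world axes, zero at the start; "moment": the same for the moment, N m; "gripper_width": finger opening in m; "grasp_force": force on a finger pad.
Only numpy, scipy, OpenCV 4.12 (cv2) and the standard library are available. Lean on these libraries where they do the work, as an engineer would, in place of code of your own. Each camera call takes 0.05 s, during which the arm holds its last target. There are 200 camera calls.

TASK

The anti-fog bottle stands on the ledge of the card stand, in the way of the slate: lift it off and stand it upright in the black drip tray. Then take the black-and-orange spring clip off the rim of the blue organiser by squeezing its handles, and hold it wide open around the middle of the slate's top edge, one lip on either side and both well below the edge, square to the slate and touching nothing but your fingers, ready for a log sheet to be slipped in. Finish still squeezing it there; do not knock the slate, tip the bottle, drop the clip or shift the other things.

Things in the scene. Friction and masses are not known exactly. Their poses are not given: they have to be found in the camera images.
- card_stand: pine block 100 mm deep (x), 150 mm wide (y) with a white slate standing upright in it; both fixed. Origin on the shelf under the slate's centre; x is the slate's normal, y runs along its top edge. The ledge is the block's flat top on the -x side, 20 mm above the shelf, from x = -4.5 to -54 mm, between kerbs 10 mm (slate side) and 6 mm high
- card_edge (a point): middle of the slate's top edge, on its mid-plane, 127 mm above the shelf; axes as the card stand. The slate is white plastic, 3 mm thick (x), 110 mm wide (y)
- organiser: blue open plastic box, 140 mm (x) by 180 mm (y), 70 mm high, walls 4 mm thick, fixed to the shelf. Origin on the shelf under its centre. The clip is parked on the -x wall
- clip: spring clip, 65 g, 85 mm long, 34 mm wide: two levers on a steel pin like a clothes peg. Origin on the pin's centre, y along the pin; the frame is that of the +x lever, so it tips up to 0.26 rad about y as the clip opens. At the start z is up, x points across the wall into the organiser, the 10 mm thick pin sits on the rim and the lips bite the wall 34 mm lower
- clip_arm (a joint): opening of the clip, rad: 0 as parked on the 4 mm wall (lips 4 mm apart), -0.12 shut, 0.3 is 14 mm between the lips, 0.52 is the stop at full gape (21 mm between the lips)
- lip_a (a point): centre of the orange round lip bar (6 mm thick, 35 mm long in y) at the foot of the clip's +x lever, 34 mm below the pin
- lip_b (a point): centre of the same lip bar on the other lever
- bar_a (a point): centre of the orange handle bar atop the clip's +x lever: round, 7 mm thick, 37 mm long in y; at the start 45 mm above the pin, 24 mm to its +x side (55 mm over both bars); at full gape 50 mm above it, 30 mm over both. Squeezing the bars together takes 6 N to start, 12 N at full gape, where the levers stop firmly; a grip of 20 to 30 N holds it there
- bar_b (a point): centre of the same handle bar on the other lever
- bottle_mid (a point): anti-fog spray bottle, 90 g, 128 mm tall; this point is on its axis, 64 mm above its foot, z along the axis. Green glass body 36 mm in diameter with a white band, 78 mm high, tapering to a black cap 25 mm in diameter that reaches from 88 to 128 mm above the foot. Starts upright on the card stand's ledge, its side 4 to 7 mm from the slate
- drip_tray_in (a point): centre of the drip tray's inner floor, 5 mm above the shelf. Black rubber tray, 130 mm square outside, 120 mm inside, walls 16 mm high, fixed to the shelf
- dry_box: bystander: grey hard plastic dry box with flip latch, 134 x 204 mm, 90 mm high; origin under its centre
- mask: bystander: tempered-glass mask lens frame lying flat, 80 x 200 mm, 22 mm high; origin under its centre
- dish: bystander: pale blue ceramic dish, 116 mm in diameter, 28 mm high; origin under its centre
- cowrie0: bystander: cowrie shell, 24 mm, in the dish
- cowrie1: bystander: cowrie shell, 24 mm, in the dish
- torch: bystander: yellow dive torch standing on its head, 56 mm in diameter, 132 mm tall; origin under its centre
- grease: bystander: small jar of o-ring grease, 48 mm in diameter, 42 mm tall; origin under its centre
Things that resemble listed ones, but are neither listed nor needed, are in the scene too. What is meant by the part that bears bottle_mid is not red, and is the larger of those in its own colour.

How it is judged:
On the way, in this order (a step that is already met when the one before it is completed fails the run):
1. the bottle stands upright in the drip tray, let go (horizontal distance between bottle_mid and drip_tray_in below 0.042 m and angle between bottle_mid's own z axis and vertical below 0.1 rad and z of bottle_mid in the frame of drip_tray_in below 0.068 m and contact force between the fingers and bottle below 0.1 N and linear speed of bottle below 0.02 m/s), for 0.3 s.
2. the clip is off the organiser, squeezed open in the fingers (contact force between the fingers and clip above 3 N and distance of clip from where it was at the start of the episode above 0.05 m and contact force between clip and organiser below 0.1 N and value of joint clip_arm above 0.3 rad), for 0.2 s.
At the end, for the whole second after the job is handed in: Clip still gripped (3 N), opened beyond 0.3 rad, still, touching neither slate nor organiser; lips either side of the slate, 1 mm clear of it and 8 mm below its edge; within 18 mm of the middle, 0.2 rad of square. Bottle upright (0.1 rad) on the drip tray's floor, within 42 mm of its centre (contact force between the fingers and clip above 3 N and ((x of lip_a in the frame of card_edge above 0.0055 m and x of lip_b in the frame of card_edge below -0.0055 m) or (x of lip_a in the frame of card_edge below -0.0055 m and x of lip_b in the frame of card_edge above 0.0055 m)) and z of each of lip_a, lip_b in the frame of card_edge below -0.008 m and y of clip in the frame of card_edge between -0.018 and 0.018 m and angle between the y axis of clip and the y axis of card_edge, either way round below 0.2 rad and value of joint clip_arm above 0.3 rad and contact force between clip and card_stand below 0.3 N and contact force between clip and organiser below 0.1 N and linear speed of clip below 0.03 m/s and linear speed of bottle below 0.02 m/s and horizontal distance between bottle_mid and drip_tray_in below 0.042 m and angle between bottle_mid's own z axis and vertical below 0.1 rad and z of bottle_mid in the frame of drip_tray_in below 0.068 m); the arm keeps its last pose, push and grip.
It fails at once if a bystander is shifted by more than 30 mm (distance of any of dry_box, mask, dish, cowrie0, cowrie1, torch, grease from where it was at the start of the episode above 0.03 m).
It fails at once if the bottle is tipped over (0.6 rad) (angle between bottle_mid's own z axis and vertical above 0.6 rad).
It fails at once if the clip is dropped (height (world z) of clip below 0.045 m).
It fails at once if the slate or its stand is knocked by the clip or the fingers (over 10 N) (contact force between any of clip, the fingers and card_stand above 10 N).
It also fails if it takes over 61 s, if anything falls off the work surface, if the arm or the gripper's body presses on something with over 40 N, if the wrist force passes 120 N, or if a joint passes its speed limit or range.

## Working session

There is one attempt and no reset: what is moved stays moved. The work goes in short steps, Python scripts to look and compute and a tool call to move; the robot and the scene stay as the last step left them, time stands still between calls to the robot, and variables do not carry over. Pictures are saved under pics/ and viewed, at most 10 in all, crops included, and the job is handed in when it is done.

Besides the shell and the picture viewer there is one more tool, called after "Request:" as name(argument=value, ...), one argument or row to a line, values as JSON. move_arm: Moves the arm, as the interface text tells. Its arguments: {"type":"object","properties":{"translation":{"type":"array"},"rot":{"type":"array"},"gripper":{"type":"array"},"squeeze":{"type":"number"}},"required":["translation","rot","gripper"]}

```bash
ls; mkdir -p pics
python3 - <<'E'
from workcell import robot
import cv2
s=robot.get_state();print(s)
for c in("scene","top"):
    cv2.imwrite(f"pics/{c}0.png",robot.snapshot(c))
    k=robot.calibration(c);print(c,k["T"].tolist() if hasattr(k["T"],'tolist') else k["T"])
    for n in ["card_stand","card_edge","organiser","clip","lip_a","bar_a","bar_b","bottle_mid","drip_tray_in","torch","dry_box","grease","mask","dish"]:
        print(c,n,[(round(d["conf"],2),[round(float(v),3) for v in d["centre"]]) for d in robot.landmark_of(c,n)][:4])
E
```

```text
pics
{'time_s': 0.0, 'q': array([ 1.23149600e+00,  4.94204677e-01,  1.34613735e+00, -9.55179368e-06,
        1.30250443e+00, -9.55034394e-02]), 'joint_vel': array([ 4.39349755e-05,  3.82723382e-05, -1.12836145e-03,  7.74448087e-05,
       -6.77252351e-04,  1.06246126e-03]), 'effort': array([-1.18267126e-03, -8.78833008e+01, -3.81852758e+01,  7.04039773e-02,
        5.33812051e-02, -2.07432527e-05]), 'tool_pos': array([0.15074647, 0.60616695, 0.22732279]), 'ee_rot': array([-1.30722290e-04,  1.21595497e-01,  9.92579539e-01, -6.13136452e-04]), 'ft_force': array([-1.19934776,  0.15802742,  0.02848409]), 'moment': array([-0.01916134, -0.03958073, -0.04468241]), 'grasp_force': 0.0, 'gripper_width': 0.09106489191841946}
scene [[-0.6989962784458621, -0.4368127161617703, 0.5662144944437678, 1.3034891751099678], [0.7149055763367906, -0.4464556691565953, 0.5381332106463026, 0.7367229592569912], [0.017726241603790115, 0.780943011030455, 0.6243506978303864, 0.9355449378639867], [0.0, 0.0, 0.0, 1.0]]
scene card_stand [(0.4, [0.467, 0.274, 0.118])]
scene card_edge [(0.79, [0.597, -0.017, 0.128]), (
[... 1566 characters left out ...]
, 0.12])]
top bar_b [(0.73, [0.467, 0.276, 0.123]), (0.62, [0.417, 0.273, 0.12])]
top bottle_mid [(0.64, [0.633, -0.145, 0.059]), (0.57, [0.572, -0.001, 0.088]), (0.44, [0.543, 0.117, 0.043])]
top drip_tray_in [(0.53, [0.468, 0.275, 0.12]), (0.5, [0.743, -0.056, -0.001])]
top torch [(0.64, [0.419, 0.275, 0.117]), (0.59, [0.706, -0.259, -0.002])]
top dry_box [(0.95, [0.725, 0.225, -0.0]), (0.39, [0.741, -0.054, -0.0]), (0.16, [0.38, 0.014, 0.004])]
top grease [(0.58, [0.34, -0.144, -0.001]), (0.17, [0.439, 0.278, 0.039])]
top mask [(0.88, [0.743, -0.055, -0.001]), (0.54, [0.403, 0.019, 0.004])]
top dish [(0.9, [0.387, 0.016, 0.0]), (0.46, [0.417, 0.274, 0.122]), (0.38, [0.402, 0.015, 0.004])]
```

View pics/scene0.png

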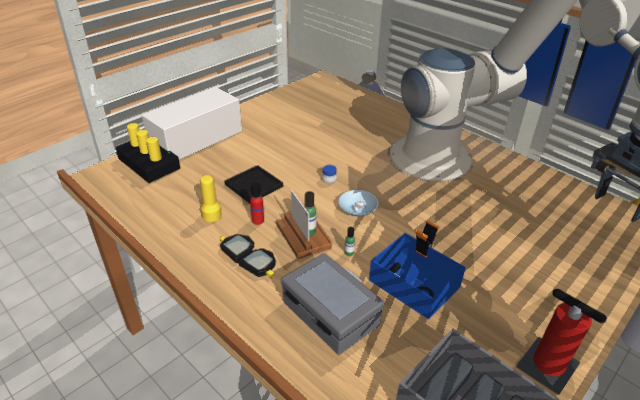

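View pics/top0.png

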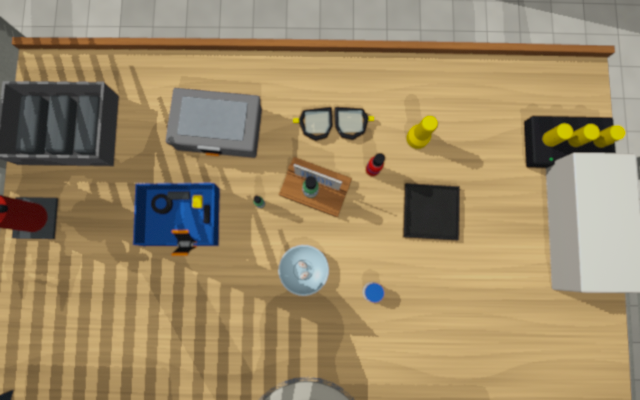

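The scene view shows the green bottle on the stand at (310,215), the smaller green look-alike at (349,240) and the red one at (257,205). In the top view the slate edge runs from about (294,167) to (341,184), the tray is at (432,212), and the clip is on the organiser's near wall at (183,240).

```bash
cat > h.py <<'E'
from workcell import robot
import numpy as np, cv2
from scipy.spatial.transform import Rotation as R
def q2R(q): return R.from_quat([q[1],q[2],q[3],q[0]])
def goal(pos,yaw):
    "shift (mm) and turn, tool axes, from the measured pose to TCP pos, pointing down, tool y at yaw"
    s=robot.get_state(); r=q2R(s["ee_rot"])
    y=np.array([np.cos(yaw),np.sin(yaw),0]); z=np.array([0,0,-1.])
    t=R.from_matrix(np.c_[np.cross(y,z),y,z])
    print("shift",(r.inv().apply(np.array(pos)-s["tool_pos"])*1000).round(1),"turn",(r.inv()*t).as_rotvec().round(3),"t",round(s["time_s"],2))
def camera(c):
    k=robot.calibration(c); s=robot.get_state()
    if "T" in k: T=np.array(k["T"])
    else:
        M=np.eye(4); M[:3,:3]=q2R(s["ee_rot"]).as_matrix(); M[:3,3]=s["tool_pos"]; T=M@np.array(k["tool_from_camera"])
    return np.array(k["K"]),k["k1"],T
def at_z(cam,uv,z):
    "world points on plane z for pixels uv"
    K,k1,T=cam
    p=cv2.undistortPoints(np.array(uv,float).reshape(-1,1,2),K,np.array([k1,0,0,0.]))[:,0]
    d=np.c_[p[:,0],-p[:,1],-np.ones(len(p))]@T[:3,:3].T
    return T[:3,3]+d*((z-T[2,3])/d[:,2])[:,None]
def project(cam,P):
    K,k1,T=cam
    c=(np.atleast_2d(P)-T[:3,3])@T[:3,:3]; p=np.c_[c[:,0],-c[:,1]]/-c[:,2:]
    p=p*(1+k1*(p**2).sum(1,keepdims=True)); return p*K[[0,1],[0,1]]+K[:2,2]
def marks(c,names,f="landmark_of"):
    for n in names:
        print(c,n,[(round(d["conf"],2),np.round(d["centre"],4).tolist()) for d in getattr(robot,f)(c,n)][:4])
E
python3 - <<'E'
from h import *
print(robot.calibration("wrist"))
goal([0.53,0.0,0.36],1.22)
cam=camera("top")
print(at_z(cam,[[294,167],[341,184]],0.127))
im=cv2.imread("pics/top0.png");cv2.imwrite("pics/c1.png",cv2.resize(im[140:240,130:270],None,fx=5.5,fy=5.5,interpolation=cv2.INTER_CUBIC))
E
```

```text
{'K': array([[356.6432916 ,   0.        , 316.07452167],
       [  0.        , 356.6432916 , 201.47093685],
       [  0.        ,   0.        ,   1.        ]]), 'k1': -0.025963323101389258, 'tool_from_camera': array([[ 3.80594861e-04,  9.68334333e-01,  2.49656714e-01,
         6.93699788e-02],
       [ 9.99999913e-01, -4.11449142e-04,  7.14000560e-05,
        -6.85880423e-05],
       [ 1.71860167e-04,  2.49656665e-01, -9.68334405e-01,
        -1.58141744e-01],
       [ 0.00000000e+00,  0.00000000e+00,  0.00000000e+00,
         1.00000000e+00]])}
shift [-514.3 -497.1 -132.1] turn [-0.     0.     0.107] t 1.5
[[ 0.60693453  0.03617367  0.127     ]
 [ 0.57113123 -0.06507013  0.127     ]]
```

Request:
move_arm(
  translation=[
    [-50,-50,-15],
    [-90,-90,-30],
    [-140,-140,-50],
    [-180,-180,-70],
    [-230,-230,-90],
    [-280,-280,-110],
    [-330,-330,-130],
    [-380,-380,-132],
    [-430,-430,-132],
    [-470,-470,-132],
  ],
  rot=[
    [0,0,0],
    [0,0,0.03],
    [0,0,0.05],
    [0,0,0.1],
    [0,0,0.1],
    [0,0,0.1],
    [0,0,0.1],
    [0,0,0.1],
    [0,0,0.1],
    [0,0,0.1],
  ],
  gripper=[1,1,1,1,1,1,1,1,1,1],
)

```text
time_s: 2.5
tool_pos: [0.402, 0.1885, 0.3427]
ee_rot: [0.001, 0.171, 0.985, 0.0]
ft_force: [1.0, 1.3, 0.4]
gripper_width: 0.0912
grasp_force: 0.0
```

Run:
```python
from h import *
goal([0.53,0.0,0.36],1.22)
```

```text
shift [-184.1 -134.4  -17.2] turn [0.001 0.001 0.007] t 2.5
```

Request:
move_arm(
  translation=[
    [-35,-30,-5],
    [-70,-55,-10],
    [-110,-80,-15],
    [-145,-105,-17],
    [-160,-120,-17],
    [-160,-120,-17],
    [-160,-120,-17],
    [-160,-120,-17],
  ],
  rot=[
    [0,0,0],
    [0,0,0],
    [0,0,0],
    [0,0,0],
    [0,0,0],
    [0,0,0],
    [0,0,0],
    [0,0,0],
  ],
  gripper=[1,1,1,1,1,1,1,1],
)

```text
time_s: 3.3
tool_pos: [0.5109, 0.0242, 0.359]
ee_rot: [-0.0, 0.171, 0.985, 0.0]
ft_force: [0.4, 0.5, 0.5]
gripper_width: 0.0912
grasp_force: 0.0
```

Run:
```python
from h import *
goal([0.53,0.0,0.36],1.22)
cam=camera("wrist");im=robot.snapshot("wrist");cv2.imwrite("pics/w1.png",im)
marks("wrist",["bottle_mid","card_edge","card_stand"])
print(np.array(cam[2]).tolist())
```

```text
shift [-26.1 -16.3  -1. ] turn [ 0.    -0.     0.008] t 3.3
wrist bottle_mid [(0.92, [0.5458, 0.1181, 0.0422]), (0.83, [0.6268, -0.1489, 0.0649]), (0.7, [0.5927, -0.0183, 0.0014]), (0.62, [0.573, -0.0019, 0.085])]
wrist card_edge [(0.97, [0.5908, -0.0125, 0.127]), (0.46, [0.5112, 0.3083, 0.0002])]
wrist card_stand [(0.58, [0.5922, -0.0202, 0.0003])]
[[0.3361189235265522, -0.9120387504083697, -0.23496677850472558, 0.44563806152435437], [0.9418195514310832, 0.3255018815675838, 0.08381203754899168, 0.047446955103093706], [4.230251380020642e-05, -0.24946711777206163, 0.9683832688357407, 0.5171369208527461], [0.0, 0.0, 0.0, 1.0]]
```

View pics/w1.png

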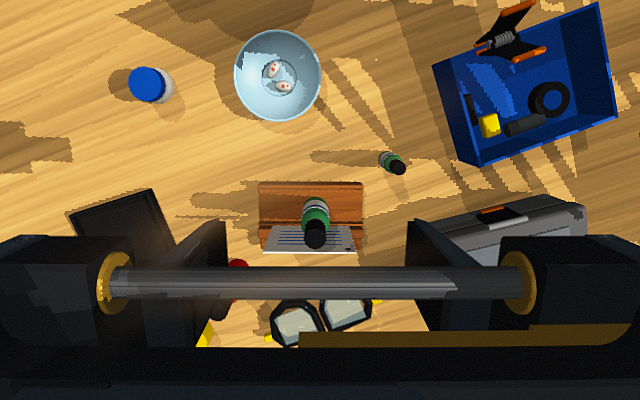

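Wrist view: the bottle cap is at about (315,235), in front of the slate, whose top edge runs level at row 252 from column 263 to 357. I'll zoom in for precision.

Run:
```python
from h import *
im=cv2.imread("pics/w1.png");cv2.imwrite("pics/c2.png",cv2.resize(im[172:262,250:370],None,fx=6,fy=6,interpolation=cv2.INTER_CUBIC))
cam=camera("wrist")
e=at_z(cam,[[263,252.5],[357,252.5]],0.127);print(e,np.linalg.norm(e[1]-e[0]))
```

```text
[[ 0.57806639 -0.06589426  0.127     ]
 [ 0.61511434  0.03811944  0.127     ]] 0.11041467752649597
```

View pics/c2.png

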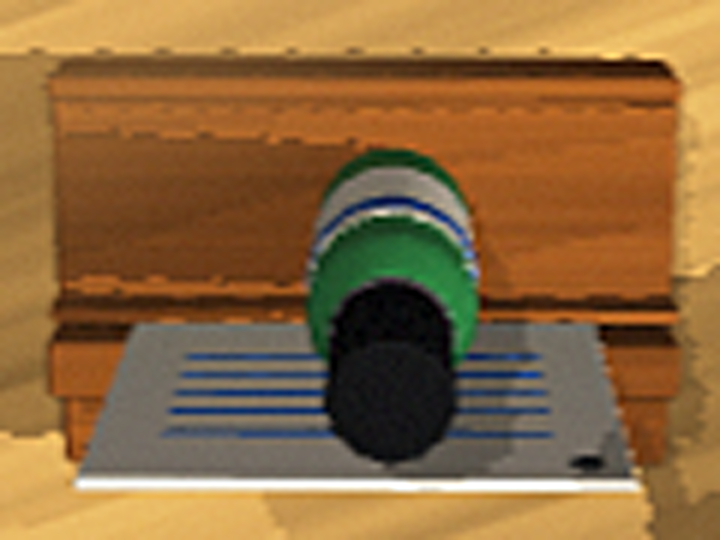

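The crop shows the cap's top circle centred at (314.8,238.6) full-frame, and the white top edge running from (262.1,252.2) to (356.4,252.6).

Run:
```python
from h import *
cam=camera("wrist")
e=at_z(cam,[[262.1,252.2],[356.4,252.6]],0.127);d=e[1]-e[0];yaw=np.arctan2(d[1],d[0]);print(e.mean(0),np.linalg.norm(d),yaw)
b=at_z(cam,[[314.8,238.6]],0.148)[0];print(b)
n=np.array([np.sin(yaw),-np.cos(yaw),0]);print("bottle in card frame",(b-e.mean(0))@n,(b-e.mean(0))@d/np.linalg.norm(d))
p=b.copy();p[2]=0.25;goal(p,yaw)
p[2]=0.123;goal(p,yaw)
```

```text
[ 0.59617896 -0.01466724  0.127     ] 0.11075809122405646 1.224086687446892
[ 5.74799627e-01 -2.91850710e-05  1.48000000e-01]
bottle in card frame -0.025081263139953177 0.006502224942774022
shift [-68.   -1.4 109.1] turn [0.    0.    0.004] t 3.5
shift [-68.   -1.4 236.1] turn [0.    0.    0.004] t 3.5
```

Request:
move_arm(
  translation=[
    [-35,-1,30],
    [-68,-1,70],
    [-68,-1,110],
    [-68,-1,150],
    [-68,-1,190],
    [-68,-1,220],
    [-68,-1,236],
    [-68,-1,236],
    [-68,-1,236],
  ],
  rot=[
    [0,0,0],
    [0,0,0.004],
    [0,0,0.004],
    [0,0,0.004],
    [0,0,0.004],
    [0,0,0.004],
    [0,0,0.004],
    [0,0,0.004],
    [0,0,0.004],
  ],
  gripper=[1,1,1,1,1,1,1,1,1],
)

```text
time_s: 4.4
tool_pos: [0.5754, -0.0002, 0.1235]
ee_rot: [0.0, 0.173, 0.985, 0.0]
ft_force: [0.6, 0.0, 1.1]
gripper_width: 0.0911
grasp_force: 0.0
```

Run:
```python
from h import *
goal([.5748,0,.123],1.224)
```

```text
shift [ 0.6 -0.1  0.5] turn [ 0.     0.    -0.001] t 4.4
```

Request:
move_arm(
  translation=[
    [0,0,0],
    [0,0,0],
    [0,0,0],
    [0,0,0],
    [0,0,0],
    [0,0,0],
    [0,0,0],
    [0,0,0],
    [0,0,0],
    [0,0,0],
  ],
  rot=[
    [0,0,0],
    [0,0,0],
    [0,0,0],
    [0,0,0],
    [0,0,0],
    [0,0,0],
    [0,0,0],
    [0,0,0],
    [0,0,0],
    [0,0,0],
  ],
  gripper=[0.5,0.4,0.3,0.2,0.1,0.1,0.1,0.1,0.1,0.1],
  squeeze=15,
)

```text
time_s: 5.4
tool_pos: [0.5751, -0.0004, 0.1229]
ee_rot: [-0.0, 0.173, 0.985, -0.0]
ft_force: [-0.0, -0.2, -0.1]
gripper_width: 0.0244
grasp_force: 15.0
```

Request:
move_arm(
  translation=[
    [0,0,-8],
    [0,0,-25],
    [0,0,-50],
    [0,0,-75],
    [0,0,-100],
    [0,0,-120],
    [0,0,-120],
    [0,0,-120],
  ],
  rot=[
    [0,0,0],
    [0,0,0],
    [0,0,0],
    [0,0,0],
    [0,0,0],
    [0,0,0],
    [0,0,0],
    [0,0,0],
  ],
  gripper=[0.1,0.1,0.1,0.1,0.1,0.1,0.1,0.1],
)

```text
time_s: 6.2
tool_pos: [0.575, -0.0005, 0.2431]
ee_rot: [0.0, 0.173, 0.985, 0.0]
ft_force: [-0.6, -0.1, -1.3]
gripper_width: 0.0248
grasp_force: 15.0
```

Run:
```python
from h import *
im=cv2.imread("pics/top0.png");cam=camera("top")
m=(im[150:260,390:475].max(2)<60).astype(np.uint8)
n,l,st,c=cv2.connectedComponentsWithStats(m);i=1+st[1:,4].argmax();print(st[i],c[i]+[390,150])
r=cv2.minAreaRect(np.argwhere(l==i)[:,::-1].astype(np.float32));print(r)
t=at_z(cam,[np.array(r[0])+[390,150]],0.012)[0];print(t)
robot.snapshot("wrist");marks("wrist",["drip_tray_in"])
goal([0.52,-0.289,.243],1.0)
```

```text
[  14   34   55   56 2821] [431.27401631 211.39383197]
((40.981536865234375, 61.332305908203125), (54.91531753540039, 52.91839599609375), 3.1798300743103027)
[ 0.52832277 -0.28606594  0.012     ]
wrist drip_tray_in [(0.68, [0.5286, -0.2858, 0.0093])]
shift [ -47.1 -289.9   -0.9] turn [-0.001 -0.001  0.223] t 6.3
```

Request:
move_arm(
  translation=[
    [-5,-30,0],
    [-12,-70,0],
    [-20,-115,0],
    [-28,-160,0],
    [-36,-200,0],
    [-44,-240,0],
    [-50,-270,0],
    [-53,-284,0],
    [-53,-284,0],
    [-53,-284,0],
  ],
  rot=[
    [0,0,0],
    [0,0,0],
    [0,0,0],
    [0,0,0],
    [0,0,0],
    [0,0,0],
    [0,0,0],
    [0,0,0],
    [0,0,0],
    [0,0,0],
  ],
  gripper=[0.1,0.1,0.1,0.1,0.1,0.1,0.1,0.1,0.1,0.1],
)

```text
time_s: 7.3
tool_pos: [0.528, -0.2846, 0.2423]
ee_rot: [-0.001, 0.173, 0.985, 0.0]
ft_force: [-0.5, -0.9, -0.4]
gripper_width: 0.0246
grasp_force: 15.0
```

Request:
move_arm(
  translation=[
    [0,0,25],
    [0,0,50],
    [0,0,75],
    [0,0,95],
    [0,0,112],
    [0,0,122],
    [0,0,126],
    [0,0,129],
    [0,0,132],
    [0,0,132],
  ],
  rot=[
    [0,0,0],
    [0,0,0],
    [0,0,0],
    [0,0,0],
    [0,0,0],
    [0,0,0],
    [0,0,0],
    [0,0,0],
    [0,0,0],
    [0,0,0],
  ],
  gripper=[0.1,0.1,0.1,0.1,0.1,0.1,0.1,0.1,0.1,0.1],
)

```text
time_s: 8.3
tool_pos: [0.5283, -0.2855, 0.1112]
ee_rot: [0.0, 0.173, 0.985, -0.0]
ft_force: [0.1, -0.4, 0.0]
gripper_width: 0.0248
grasp_force: 15.0
```

Now I'll lower it gently until the force shows contact.

Request:
move_arm(
  translation=[
    [0,0,1],
    [0,0,2],
    [0,0,3],
    [0,0,3],
    [0,0,3],
  ],
  rot=[
    [0,0,0],
    [0,0,0],
    [0,0,0],
    [0,0,0],
    [0,0,0],
  ],
  gripper=[0.1,0.1,0.1,0.1,0.1],
)

```text
time_s: 8.8
tool_pos: [0.5282, -0.2855, 0.108]
ee_rot: [0.0, 0.173, 0.985, -0.0]
ft_force: [0.0, -0.3, -0.4]
gripper_width: 0.0248
grasp_force: 15.0
```

Request:
move_arm(
  translation=[
    [0,0,0.5],
    [0,0,1],
    [0,0,1],
    [0,0,1],
  ],
  rot=[
    [0,0,0],
    [0,0,0],
    [0,0,0],
    [0,0,0],
  ],
  gripper=[0.1,0.1,0.1,0.1],
)

```text
time_s: 9.2
tool_pos: [0.5285, -0.2857, 0.1078]
ee_rot: [0.001, 0.173, 0.985, -0.0]
ft_force: [-1.8, 1.5, 11.7]
gripper_width: 0.025
grasp_force: 15.0
```

Request:
move_arm(
  translation=[
    [0,0,-1],
    [0,0,-1],
    [0,0,-1],
    [0,0,-1],
    [0,0,-1],
    [0,0,-1],
    [0,0,-1],
    [0,0,-1],
    [0,0,-1],
    [0,0,-1],
  ],
  rot=[
    [0,0,0],
    [0,0,0],
    [0,0,0],
    [0,0,0],
    [0,0,0],
    [0,0,0],
    [0,0,0],
    [0,0,0],
    [0,0,0],
    [0,0,0],
  ],
  gripper=[0.27,0.3,0.35,0.4,0.5,0.6,0.7,0.8,0.9,1],
)

```text
time_s: 10.2
tool_pos: [0.5281, -0.2855, 0.1079]
ee_rot: [-0.0, 0.173, 0.985, -0.0]
ft_force: [-0.5, -0.3, -0.7]
gripper_width: 0.0813
grasp_force: 0.0
```

Request:
move_arm(
  translation=[
    [0,0,-10],
    [0,0,-30],
    [0,0,-70],
    [0,0,-110],
    [0,0,-150],
    [0,0,-180],
    [0,0,-190],
    [0,0,-190],
  ],
  rot=[
    [0,0,0],
    [0,0,0],
    [0,0,0],
    [0,0,0],
    [0,0,0],
    [0,0,0],
    [0,0,0],
    [0,0,0],
  ],
  gripper=[1,1,1,1,1,1,1,1],
)

```text
time_s: 11.0
tool_pos: [0.5286, -0.2858, 0.2998]
ee_rot: [0.001, 0.173, 0.985, -0.001]
ft_force: [-0.3, 1.2, -0.0]
gripper_width: 0.0912
grasp_force: 0.0
```

Run:
```python
from h import *
robot.snapshot("scene");marks("scene",["bottle_mid","bar_a"])
goal([0.38,0.20,0.32],0.03)
```

```text
scene bottle_mid [(0.74, [0.5297, -0.284, 0.0677]), (0.68, [0.5421, 0.1207, 0.0419]), (0.65, [0.6321, -0.1451, 0.0638])]
scene bar_a [(0.86, [0.4617, 0.275, 0.1201]), (0.47, [0.4139, 0.275, 0.1166])]
shift [304.2 405.8 -22.6] turn [-1.000e-03 -2.000e-03  1.193e+00] t 11.15
```

Request:
move_arm(
  translation=[
    [25,40,-5],
    [50,85,-10],
    [75,130,-20],
    [100,175,-20],
    [125,220,-20],
    [150,265,-20],
    [175,310,-20],
    [200,355,-20],
    [225,400,-20],
    [250,440,-20],
  ],
  rot=[
    [0,0,0.12],
    [0,0,0.24],
    [0,0,0.36],
    [0,0,0.48],
    [0,0,0.6],
    [0,0,0.72],
    [0,0,0.84],
    [0,0,0.96],
    [0,0,1.08],
    [0,0,1.19],
  ],
  gripper=[1,1,1,1,1,1,1,1,1,1],
)

```text
time_s: 12.15
tool_pos: [0.4484, 0.1836, 0.3167]
ee_rot: [-0.001, 0.693, 0.721, -0.001]
ft_force: [0.7, -0.6, 0.3]
gripper_width: 0.0911
grasp_force: 0.0
```

Run:
```python
from h import *
goal([0.44,0.235,0.32],0.03)
```

```text
shift [51.7 -6.5 -3.3] turn [-0.002  0.001  0.009] t 12.15
```

Request:
move_arm(
  translation=[
    [20,-5,-3],
    [35,-6,-3],
    [35,-6,-3],
    [35,-6,-3],
    [35,-6,-3],
  ],
  rot=[
    [0,0,0],
    [0,0,0],
    [0,0,0],
    [0,0,0],
    [0,0,0],
  ],
  gripper=[1,1,1,1,1],
)

```text
time_s: 12.65
tool_pos: [0.4419, 0.216, 0.3204]
ee_rot: [-0.0, 0.692, 0.722, -0.001]
ft_force: [0.1, -0.5, 0.8]
gripper_width: 0.0911
grasp_force: 0.0
```

Run:
```python
from h import *
cam=camera("wrist");im=robot.snapshot("wrist");cv2.imwrite("pics/w2.png",im)
np.savez("cam2.npz",K=cam[0],k=cam[1],T=cam[2])
marks("wrist",["bar_a","clip","organiser","lip_a"])
goal([0.44,0.275,0.32],0.03)
p=project(cam,[[.465,.276,.12],[.415,.274,.12],[.44,.275,.075]]);print(p)
u,v=p.mean(0).astype(int);u0,v0=max(0,u-60),max(0,v-45);print(u0,v0)
cv2.imwrite("pics/c3.png",cv2.resize(im[v0:v0+90,u0:u0+120],None,fx=6,fy=6,interpolation=cv2.INTER_CUBIC))
```

```text
wrist bar_a [(0.62, [0.4649, 0.275, 0.1175]), (0.58, [0.4183, 0.2759, 0.1193])]
wrist clip [(0.88, [0.4413, 0.2763, 0.0712]), (0.65, [0.5095, 0.3063, -0.0017])]
wrist organiser [(0.74, [0.5098, 0.3042, -0.0022])]
wrist lip_a [(0.89, [0.4376, 0.2718, 0.0398]), (0.56, [0.4452, 0.2761, 0.0445])]
shift [58.7  0.4  0.9] turn [-0.     0.     0.013] t 12.9
[[341.67324592 120.98706929]
 [290.7277503  120.80326138]
 [316.20582482 119.63740902]]
256 75
```

View pics/c3.png

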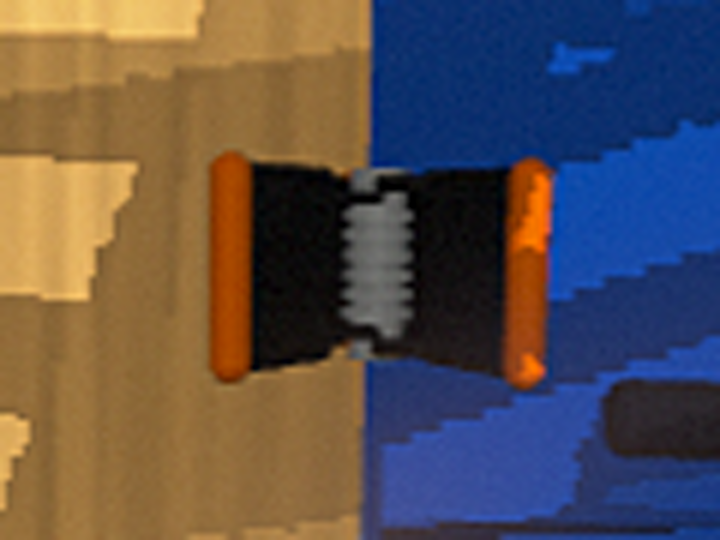

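The crop shows the clip's two orange handle bars centred at full-frame (294.1,119.1) and (343.6,119.9), nearly square to the tool, with the spring on the rim between them.

Run:
```python
from h import *
cam=camera("wrist")
e=at_z(cam,[[294.1,119.1],[343.6,119.9]],0.122);d=e[1]-e[0];yaw=np.arctan2(d[1],d[0]);print(e,np.linalg.norm(d),yaw)
c=e.mean(0)
goal([c[0],c[1],0.2],.03);goal([c[0],c[1],0.117],.03)
```

```text
[[0.41876462 0.27621808 0.122     ]
 [0.46713851 0.27755593 0.122     ]] 0.048392388434261045 0.027649231722306933
shift [ 60.5   3.4 120.9] turn [-0.     0.     0.013] t 12.9
shift [ 60.5   3.4 203.9] turn [-0.     0.     0.013] t 12.9
```

Request:
move_arm(
  translation=[
    [20,1,30],
    [45,2,60],
    [60,2.5,100],
    [60,2.5,130],
    [60,2.5,165],
    [60,2.5,190],
    [60,2.5,204],
    [60,2.5,204],
    [60,2.5,204],
  ],
  rot=[
    [0,0,0.01],
    [0,0,0.013],
    [0,0,0.013],
    [0,0,0.013],
    [0,0,0.013],
    [0,0,0.013],
    [0,0,0.013],
    [0,0,0.013],
    [0,0,0.013],
  ],
  gripper=[1,1,1,1,1,1,1,1,1],
)

```text
time_s: 13.8
tool_pos: [0.4421, 0.2768, 0.1173]
ee_rot: [0.0, 0.696, 0.718, 0.0]
ft_force: [-0.4, 0.5, 0.0]
gripper_width: 0.0911
grasp_force: 0.0
```

Request:
move_arm(
  translation=[
    [0,0,0],
    [0,0,0],
    [0,0,0],
    [0,0,0],
    [0,0,0],
    [0,0,0],
    [0,0,0],
    [0,0,0],
  ],
  rot=[
    [0,0,0],
    [0,0,0],
    [0,0,0],
    [0,0,0],
    [0,0,0],
    [0,0,0],
    [0,0,0],
    [0,0,0],
  ],
  gripper=[0.9,0.8,0.75,0.7,0.65,0.6,0.57,0.57],
  squeeze=25,
)

```text
time_s: 14.6
tool_pos: [0.4421, 0.277, 0.1174]
ee_rot: [0.0, 0.696, 0.718, 0.0]
ft_force: [-1.3, -0.1, 10.1]
gripper_width: 0.0522
grasp_force: 9.8
```

Request:
move_arm(
  translation=[
    [0,0,-1],
    [0,0,-1.5],
    [0,0,-2],
    [0,0,-3],
    [0,0,-4],
    [0,0,-4.5],
    [0,0,-5],
    [0,0,-5],
    [0,0,-5],
    [0,0,-5],
  ],
  rot=[
    [0,0,0],
    [0,0,0],
    [0,0,0],
    [0,0,0],
    [0,0,0],
    [0,0,0],
    [0,0,0],
    [0,0,0],
    [0,0,0],
    [0,0,0],
  ],
  gripper=[0.55,0.52,0.48,0.44,0.4,0.36,0.32,0.25,0.2,0.2],
  squeeze=25,
)

```text
time_s: 15.6
tool_pos: [0.442, 0.2769, 0.1222]
ee_rot: [0.0, 0.696, 0.718, 0.0]
ft_force: [-1.7, 0.3, 8.2]
gripper_width: 0.0291
grasp_force: 25.0
```

Request:
move_arm(
  translation=[
    [0,0,-2],
    [0,0,-6],
    [0,0,-12],
    [0,0,-20],
    [0,0,-30],
    [0,0,-45],
    [0,0,-60],
    [0,0,-80],
    [0,0,-100],
    [0,0,-110],
  ],
  rot=[
    [0,0,0],
    [0,0,0],
    [0,0,0],
    [0,0,0],
    [0,0,0],
    [0,0,0],
    [0,0,0],
    [0,0,0],
    [0,0,0],
    [0,0,0],
  ],
  gripper=[0.2,0.2,0.2,0.2,0.2,0.2,0.2,0.2,0.2,0.2],
)

```text
time_s: 16.6
tool_pos: [0.4424, 0.2771, 0.2342]
ee_rot: [0.0, 0.696, 0.718, 0.001]
ft_force: [0.6, 0.3, -0.2]
gripper_width: 0.0291
grasp_force: 25.0
```

Run:
```python
from h import *
print(robot.get_state()["gripper_width"],robot.get_state()["tool_pos"])
for c in("scene","top"):
    im=robot.snapshot(c);cv2.imwrite(f"pics/{c}3.png",im)
    marks(c,["clip","lip_a","bar_a","bottle_mid"])
    if c=="scene":
        p=project(camera(c),[[.442,.277,.21]])[0].astype(int);print(p)
        cv2.imwrite("pics/c4.png",cv2.resize(im[p[1]-45:p[1]+45,p[0]-60:p[0]+60],None,fx=6,fy=6,interpolation=cv2.INTER_CUBIC))
```

```text
0.029137840282266937 [0.44239676 0.27706598 0.23417437]
scene clip [(0.66, [0.4406, 0.2732, 0.1825])]
scene lip_a [(0.72, [0.4588, 0.279, 0.1523]), (0.49, [0.4265, 0.2783, 0.1559])]
scene bar_a [(0.84, [0.4543, 0.2755, 0.2331]), (0.7, [0.4313, 0.2744, 0.2349])]
scene bottle_mid [(0.95, [0.6373, -0.1464, 0.0672]), (0.82, [0.543, 0.1222, 0.0412]), (0.57, [0.5284, -0.2843, 0.0687])]
[432 199]
top clip [(0.74, [0.7089, -0.258, -0.0023])]
top lip_a [(0.79, [0.4484, 0.2759, 0.1515]), (0.51, [0.4279, 0.2784, 0.1523])]
top bar_a [(0.72, [0.3856, 0.0158, -0.0033]), (0.64, [0.4546, 0.2754, 0.232]), (0.44, [0.4334, 0.2751, 0.2362])]
top bottle_mid [(0.76, [0.6302, -0.1475, 0.0615]), (0.73, [0.5254, -0.2852, 0.0729]), (0.61, [0.5454, 0.1189, 0.0417])]
```

View pics/c4.png

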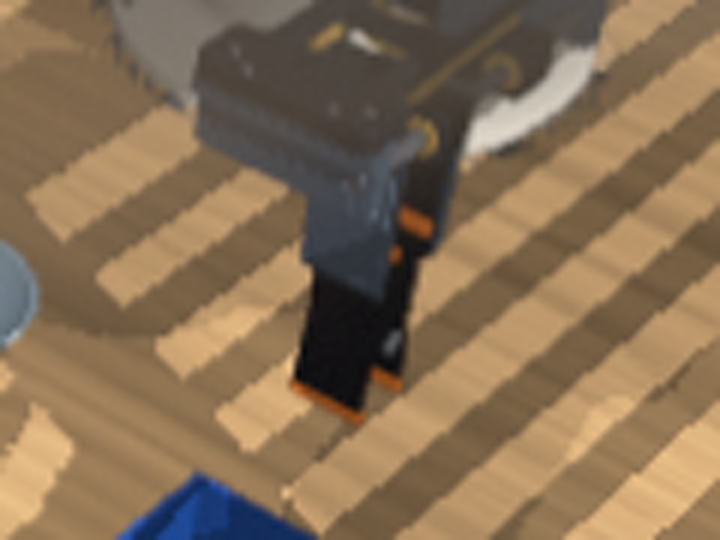

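The clip is held open and hanging straight, with its lips at about (330,405) and (385,380) in the crop. Next it goes to a point above the slate.

Request:
move_arm(
  translation=[
    [-10,5,-15],
    [-40,20,-35],
    [-75,37,-46],
    [-115,56,-46],
    [-155,76,-46],
    [-195,95,-46],
    [-235,115,-46],
    [-270,132,-46],
    [-290,142,-46],
    [-297,145,-46],
  ],
  rot=[
    [0,0,0],
    [0,0,0.05],
    [0,0,0.1],
    [0,0,0.15],
    [0,0,0.2],
    [0,0,0.25],
    [0,0,0.3],
    [0,0,0.35],
    [0,0,0.377],
    [0,0,0.377],
  ],
  gripper=[0.2,0.2,0.2,0.2,0.2,0.2,0.2,0.2,0.2,0.2],
)

```text
time_s: 18.1
tool_pos: [0.5967, -0.0178, 0.2773]
ee_rot: [-0.0, 0.819, 0.574, -0.0]
ft_force: [-0.6, 0.8, -0.2]
gripper_width: 0.029
grasp_force: 25.0
```

Request:
move_arm(
  translation=[
    [0,0,0],
    [0,0,0],
    [0,0,0],
  ],
  rot=[
    [0,0,0],
    [0,0,0],
    [0,0,0],
  ],
  gripper=[0.2,0.2,0.2],
)

```text
time_s: 18.4
tool_pos: [0.5954, -0.0144, 0.278]
ee_rot: [-0.0, 0.818, 0.575, -0.0]
ft_force: [-0.2, 0.3, -0.5]
gripper_width: 0.0291
grasp_force: 25.0
```

Run:
```python
from h import *
goal([0.596,-0.015,0.28],-0.347);goal([0.596,-0.015,0.19],-0.347)
robot.snapshot("top");marks("top",["lip_a","card_edge"])
robot.snapshot("scene");marks("scene",["lip_a","clip","card_edge"])
```

```text
shift [-0.3  0.7 -2. ] turn [-0.    -0.     0.002] t 18.4
shift [-0.4  0.8 88. ] turn [-0.    -0.     0.002] t 18.4
top lip_a []
top card_edge [(0.96, [0.5927, -0.0116, 0.1272]), (0.34, [0.3385, -0.1511, -0.0008])]
scene lip_a [(0.87, [0.6108, -0.0165, 0.1929]), (0.52, [0.5806, -0.0105, 0.1974])]
scene clip [(0.93, [0.5943, -0.0162, 0.2296])]
scene card_edge [(0.64, [0.5967, -0.0136, 0.1254])]
```

Request:
move_arm(
  translation=[
    [0,0,10],
    [0,0,25],
    [0,0,40],
    [0,0,50],
    [0,0,53],
    [0,0,53],
  ],
  rot=[
    [0,0,0],
    [0,0,0],
    [0,0,0],
    [0,0,0],
    [0,0,0],
    [0,0,0],
  ],
  gripper=[0.2,0.2,0.2,0.2,0.2,0.2],
)

```text
time_s: 19.35
tool_pos: [0.5958, -0.0156, 0.2245]
ee_rot: [-0.0, 0.818, 0.575, -0.0]
ft_force: [-0.0, 0.9, 0.1]
gripper_width: 0.0291
grasp_force: 25.0
```

Run:
```python
from h import *
im=robot.snapshot("scene");cam=camera("scene")
marks("scene",["lip_a","card_edge"])
p=project(cam,[[.596,-.015,.15]])[0].astype(int);u,v=p-[50,38];print(u,v)
e=np.array([.5962,-.0147,.127]);d=np.array([np.cos(1.224),np.sin(1.224),0])*.055
print(project(cam,[e-d,e+d]))
cv2.imwrite("pics/c5.png",cv2.resize(im[v:v+75,u:u+100],None,fx=8,fy=8,interpolation=cv2.INTER_CUBIC))
goal([0.596,-0.0147,0.19],-0.347)
```

```text
scene lip_a [(0.76, [0.5799, -0.0111, 0.1455]), (0.7, [0.6116, -0.0188, 0.1414])]
scene card_edge [(0.96, [0.5994, -0.0172, 0.1251]), (0.7, [0.3859, 0.016, 0.0004])]
248 155
[[290.13793658 189.07968643]
 [307.47183833 213.15758866]]
shift [ 0.8 -0.6 35.6] turn [ 0.001 -0.     0.001] t 19.5
```

View pics/c5.png

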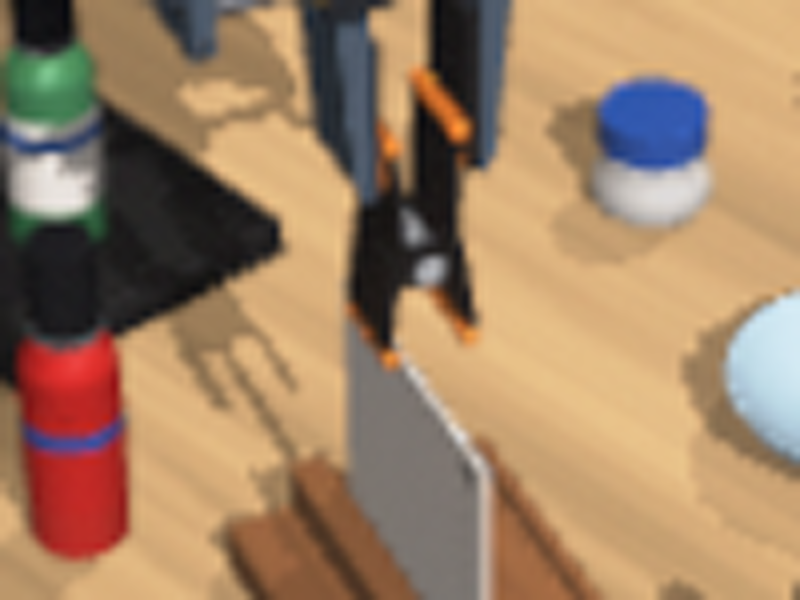

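The crop shows the near lip ends at (390,358) and (470,335), straddling the line of the slate's edge, whose near corner is at (488,465). Next: compute the offset along the slate's normal.

Run:
```python
from h import *
cam=camera("scene")
f=lambda u,v:[248+(u+.5)/8-.5,155+(v+.5)/8-.5]
y=1.224;n=np.array([np.sin(y),-np.cos(y),0]);t=np.array([np.cos(y),np.sin(y),0])
for z in(.140,.145):
    L=at_z(cam,[f(390,358),f(470,335)],z); C=at_z(cam,[f(487,463)],.127)[0]
    for p in (*L,L.mean(0)): print(z,((p-C)@n*1000).round(1),((p-C)@t*1000).round(1))
print(C, robot.get_state()["tool_pos"])
```

```text
0.14 12.7 -46.0
0.14 -15.3 -46.4
0.14 -1.3 -46.2
0.145 15.2 -40.1
0.145 -12.6 -40.5
0.145 1.3 -40.3
[0.61119221 0.03669479 0.127     ] [ 0.59627595 -0.01563687  0.22555107]
```

Request:
move_arm(
  translation=[
    [1,0,3],
    [2,0,8],
    [2,0,13],
    [2,0,18],
    [2,0,23],
    [2,0,28],
    [2,0,32],
    [2,0,35],
    [2,0,35],
    [2,0,35],
  ],
  rot=[
    [0,0,0],
    [0,0,0],
    [0,0,0],
    [0,0,0],
    [0,0,0],
    [0,0,0],
    [0,0,0],
    [0,0,0],
    [0,0,0],
    [0,0,0],
  ],
  gripper=[0.2,0.2,0.2,0.2,0.2,0.2,0.2,0.2,0.2,0.2],
)

```text
time_s: 20.5
tool_pos: [0.5966, -0.0137, 0.19]
ee_rot: [-0.0, 0.818, 0.575, -0.0]
ft_force: [0.9, -0.7, -1.2]
gripper_width: 0.0289
grasp_force: 25.0
```

Run:
```python
from h import *
im=robot.snapshot("scene")
marks("scene",["lip_a","clip","card_edge","bottle_mid"])
u,v=248,160
cv2.imwrite("pics/c6.png",cv2.resize(im[v:v+75,u:u+100],None,fx=8,fy=8,interpolation=cv2.INTER_CUBIC))
s=robot.get_state();print(s["tool_pos"],s["ft_force"],s["moment"],s["grasp_force"],s["gripper_width"])
```

```text
scene lip_a [(0.8, [0.6089, -0.0164, 0.1069]), (0.74, [0.5833, -0.0102, 0.1109])]
scene clip [(0.75, [0.5949, -0.0139, 0.1383])]
scene card_edge [(0.77, [0.5972, -0.016, 0.1279])]
scene bottle_mid [(0.83, [0.6323, -0.1458, 0.064]), (0.75, [0.5286, -0.2851, 0.0673]), (0.62, [0.5411, 0.1199, 0.0368])]
[ 0.59666943 -0.01370737  0.1901287 ] [ 0.00154931  0.30145733 -0.66271506] [-0.12047531  0.08041978 -0.01850303] 24.99985009431839 0.028894730964825102
```

View pics/c6.png

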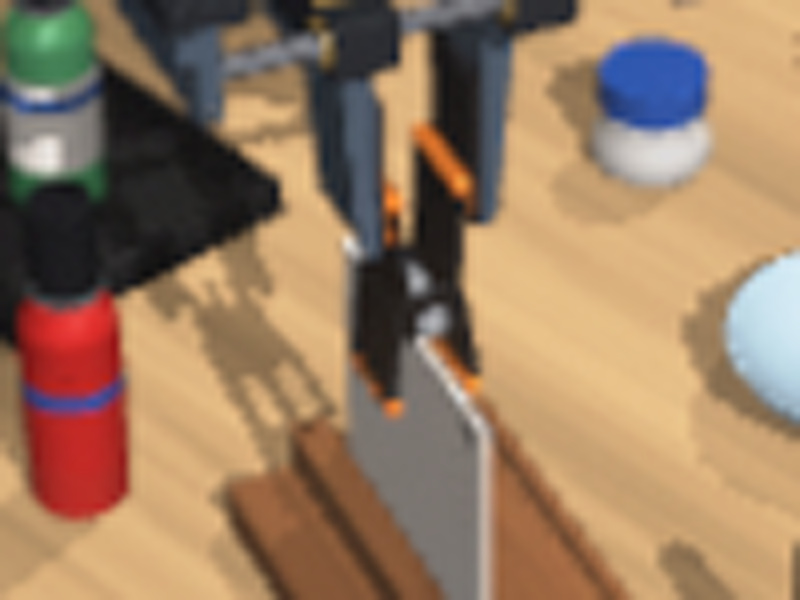

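The lips at (395,405) and (472,383) straddle the slate, with the pin at (433,320) just above its edge and no contact force. I'll raise it 4 mm for extra pin clearance, let it settle and hand in.

Request:
move_arm(
  translation=[
    [0,0,-2],
    [0,0,-4],
    [0,0,-4],
    [0,0,-4],
    [0,0,-4],
    [0,0,-4],
  ],
  rot=[
    [0,0,0],
    [0,0,0],
    [0,0,0],
    [0,0,0],
    [0,0,0],
    [0,0,0],
  ],
  gripper=[0.2,0.2,0.2,0.2,0.2,0.2],
)

```text
time_s: 21.35
tool_pos: [0.5966, -0.0137, 0.1939]
ee_rot: [-0.0, 0.818, 0.575, -0.0]
ft_force: [0.2, 0.4, -0.7]
gripper_width: 0.0288
grasp_force: 25.0
```

Run:
```python
from h import *
s=robot.get_state();print(s["tool_pos"],s["ft_force"],s["grasp_force"],s["gripper_width"])
print(robot.finish_job())
```

```text
[ 0.59656803 -0.013691    0.19388534] [ 0.17832416  0.3644336  -0.70563713] 24.999895691871643 0.028820294413642478
the job is handed in; nothing more can be done
None
```

The job is handed in at about 21 s, no verdict returned: the bottle stands upright in the drip tray, and the clip is held open at 25 N around the middle of the slate's top edge, with no contact force showing.

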